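Square up the slide carrier and open the vacuum valve to the mark

ROBOT

A 6-joint arm with a two-finger parallel gripper is mounted at the origin on the work surface. World frame = base frame: x ahead of the robot, y to its left, z up, the work surface at z = 0. Lengths are in m, angles in rad, forces in N, time in s.
With the tool pointing down it reaches from about 0.325 to 0.9 m from the base axis. Payload 3.5 kg.
Tool frame: the origin (TCP) lies at the very end of the fingers, on their centre line; the grasp point (between the pads) lies 19 mm behind it; z points along the fingers, y is the line along which they close (so a half turn about z gives the same grasp; the last joint's range is limited). The gripper opens to 85 mm and grips with 20 to 120 N. Pads are 22 mm wide; open, the fingers measure 114 mm over their backs; the gripper's body (76 mm by 85 mm) begins 54 mm behind the grasp point. The pads swing forward as they close: fully open they stand 13 mm farther back than shut.
Start: joints at [-1.292, 0.276, -0.026, 1.268, 0, 1.467], TCP at [0.233, -0.58, 0.195] pointing down, gripper open.
Joint ranges: [-3.12, 3.12], [-0.85, 1.88], [-1.08, 1.24], [-1.95, 2.15], [-1.57, 1.53], [-3.14, 3.14]. Speed limits (rad/s): [2.57, 2.57, 3.14, 3.14, 3.14, 3.14].

INTERFACE

Orientations are given as [roll, pitch, yaw] about the fixed x, y, z axes, in that order (R = Rz(yaw) Ry(pitch) Rx(roll)).
In Python, from workcell import * gives the robot as it stands.
- The arm moves only by the tool carry_out, never from a script. Its argument "plan" is a list that holds one entry, the list of rows, each a list of 5 numbers: the gripper command: -1 is shut, 1 is fully open, values between are in proportion, then the shift along the tool's x, y, z in cm, then the turn about the tool's z in rad. A call has 1 to 12 rows; each row shifts and turns the commanded pose from where the row before left it, along the tool's axes as they then stand; what a row does not reach is not made up. A row lasts 1/10 s, in which the tool goes at most 50 mm and 8.59 degrees, less where a joint would pass 70% of its speed; a pose out of reach is approached as far as the arm can. A call is refused whole if a number of a shift passes 5 or a number of a turn 0.15, either way. A call with a gripper value outside its range is refused whole. The fingers move at their own pace and stop on an object; "squeeze" is the grip in N (left out, the last holds). Time passes only in rows, so rows that do not move let the fingers close. It gives the time, the measured TCP pose, the force, the opening and the grip force at its end, in the units of the state.
- read_state(): the state, without advancing time (a new reading comes with each control period).
- read_camera(name): name is "scene" or "top" or "wrist"; returns the picture (420x560x3 uint8, red, green, blue); there is no depth.
- camera_info(name): a dict with "K" (3x3 intrinsics, pixels), "R" (3x3) and "t" (3): a world point X has camera coordinates R X + t; the wrist camera has in their place "tool_from_camera" (4x4, takes a point from camera to tool coordinates, whose origin is the TCP and whose axes are the flange's). Camera axes: x right, y down, z forward; pixel columns grow to the right and rows downward; lengths in m; the calibration is good to about 2 mm. A picture is of the moment at which its call begins: read the wrist's pose just before it. camera_info takes no time and is no camera call.
- hand_in(): hands the job in; it is judged then, once.
The state is a dict: "time_s": time; "q": joint angles; "qd": joint speeds; "joint_efforts": joint torques, N m; "position": TCP position; "tcp_rot": TCP orientation; "ft_force": force on the tool from outside, world axes, zero at the start; "wrist_torque": the same for the moment, N m; "finger_gap": finger opening in m; "gripper_force": force on a finger pad.
Only numpy, scipy, OpenCV 4.12 (cv2) and the standard library are available. Lean on these libraries where they do the work, as an engineer would, in place of code of your own. Each camera call takes 0.05 s, during which the arm holds its last target. There are 200 camera calls.

TASK

On the black docking station the aluminium slide carrier lies askew: turn it in place by pushing its free corner, until its long far edge lies flush along the steel stop bar and its end touches the brass dowel. Then, and not before, turn the blue lever of the vacuum valve until it points at the green set mark, and let go. Leave the other things on the bench where they are.

Things in the scene. Friction and masses are not known exactly. Their poses are not given: they have to be found in the camera images.
- station: Fixed black base plate 190 (x) x 220 (y) x 10 mm, may be yawed, on the left or right half of the table (valve on the other). Origin: centre of underside. Steel stop bar, 150 mm along y, centred, 24 mm above the base top, face towards -x (robot's side) at x = +65 mm, 14 thick. Brass dowel, 12 mm dia, 26 high above base top, at x = +45, y = -71 mm, so its +y side is at y = -65.
- carrier: Loose aluminium plate 80 (x) x 130 (y) x 14 mm, 0.3 to 0.55 kg, slide on top (18 high in all), lying on the station. Origin: centre of underside. Home in the station's frame: x = +25, y = 0, z = +10 mm, same yaw. Starts 0.25 to 0.42 rad counter-clockwise of that, its far -y corner within 30 mm of bar and dowel; free corner to push: near (-x), +y. Too wide to grip.
- valve_base: Vacuum valve, fixed: grey block 90 x 90 x 40 mm under a white scale disc 190 mm in diameter (top at z = 46 mm), with brass ports on its +x side; it may be turned (yaw). Origin on the lever's axis, at table height; the axis is vertical. Black ticks every 10 degrees on the disc, red ticks at 0 and 90 degrees.
- valve (a joint): Angle of the valve's blue lever, 0 (closed, lever points along the valve's -x, towards the robot) to 1.57 rad (fully open), growing counter-clockwise seen from above. Starts between 0 and 0.2. Stiff with friction (about 0.22 N m, 4 N at the grip); it stays where it is left.
- valve_grip (a point): Point in the lever's upright blue grip fin, 57 mm from the axis, z = 81 mm. The fin is 14 mm wide, 34 mm long along the lever (40 to 74 mm from the axis) and spans z = 57 to 93 mm, 11 mm clear above the scale disc. Its x axis points along the lever back to the axis.
- valve_tip (a point): White tip of the lever, 78 mm from the axis, z = 61 mm. Its x axis points from the tip back towards the valve's axis.
- mark_tip (a point): Inner end of the green set mark, a fixed radial bar 26 x 10 x 5 mm on the rim of the scale disc; 81 mm from the axis, z = 48 mm. Its x axis points towards the valve's axis. The mark lies 0.7 to 1.3 rad counter-clockwise of the closed position.
- petri: Clear closed petri dish, 58 mm diameter, 14 mm high, loose bystander; origin at its underside.
- slide_box: Blue slide box 90 x 50 x 32 mm, loose bystander; origin at its underside.
- vial: Small vial, 22 mm diameter, 35 mm high, loose bystander standing on the station's base near its (-x, -y) corner; origin at its underside.
- specimen_jar: Clear jar with yellow lid, 52 mm diameter, 55 mm high, loose bystander on the table near the robot's left.
- stain_pot: Amber pot with black lid, 40 mm diameter, 50 mm high, loose bystander on the table near the robot's right.
- beaker: Glass beaker 72 mm diameter, 90 mm high, bystander at the far side of the table.
- marker: Black marker pen 14 mm thick, about 110 mm long, lying on the table near the robot's right, bystander.
There are look-alikes about, which are no part of the job. Of the things that look like the valve_base, the largest one is meant.

How it is judged:
By the outcome, as a careful person would: the job done as asked, in the order asked, and still so for the second after the job is handed in, with the robot touching nothing.
It also fails if it takes over 72 s, if anything falls off the work surface, if the arm or the gripper's body presses on something with over 40 N, if the wrist force passes 120 N, or if a joint passes its speed limit or range.

## Working session

There is one attempt and no reset: what is moved stays moved. The work goes in short steps, Python scripts to look and compute and a tool call to move; the robot and the scene stay as the last step left them, time stands still between calls to the robot, and variables do not carry over. Pictures are saved under pics/ and viewed, at most 10 in all, crops included, and the job is handed in when it is done.

Besides the shell and the picture viewer there is one more tool, called after "Request:" by a JSON object that holds its "name" and its "arguments", one argument or row to a line. carry_out: Moves the arm, as the interface text tells. Its arguments: {"type":"object","properties":{"plan":{"type":"array","items":{"type":"array","items":{"type":"array","items":{"type":"number"}}}},"squeeze":{"type":"number"}},"required":["plan"]}

```bash
mkdir -p pics
python3 - <<'E'
from workcell import *
import cv2
for n in ["top","scene"]:
    im=read_camera(n); cv2.imwrite(f"pics/{n}0.png",im[:,:,::-1])
    c=camera_info(n); print(n,c["K"].round(1).tolist(),c["R"].round(3).tolist(),c["t"].round(3).tolist())
s=read_state(); print(s)
E
```

```text
top [[464.4, 0.0, 271.6], [0.0, 464.4, 207.0], [0.0, 0.0, 1.0]] [[-0.014, -1.0, -0.023], [-0.994, 0.016, -0.105], [0.105, 0.021, -0.994]] [-0.004, 0.501, 1.398]
scene [[435.8, 0.0, 284.4], [0.0, 435.8, 211.9], [0.0, 0.0, 1.0]] [[0.242, 0.97, -0.004], [0.825, -0.208, -0.526], [-0.511, 0.124, -0.851]] [-0.079, -0.387, 1.341]
{'time_s': 0.1, 'q': array([-1.29240753e+00,  2.77089291e-01, -2.77681404e-02,  1.26795812e+00,
        1.07398053e-05,  1.46741010e+00]), 'qd': array([ 0.00016428, -0.00061776,  0.0028664 ,  0.00176009,  0.00103912,
       -0.00055619]), 'joint_efforts': array([ 5.36975876e-04, -4.46709108e+01,  2.96127731e+01,  8.48867116e-03,
       -2.30243131e-06,  6.47676472e-06]), 'position': array([ 0.23264338, -0.57925404,  0.19383997]), 'tcp_rot': array([-3.13958532e+00, -2.19070252e-04,  3.81774798e-01]), 'ft_force': array([ 0.23092632,  0.34715246, -0.26808154]), 'wrist_torque': array([ 0.02381938, -0.0767453 , -0.02311039]), 'gripper_force': 0.0, 'finger_gap': 0.08532140266447089}
```

View pics/top0.png

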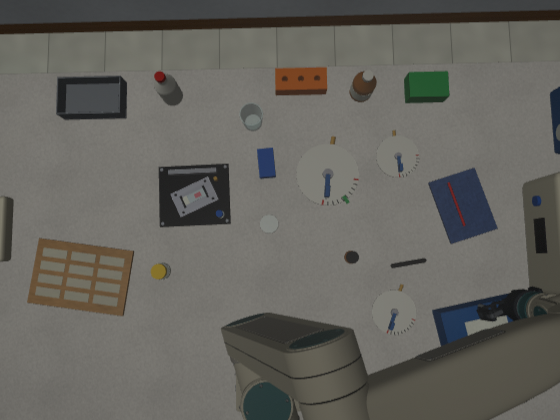

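View pics/scene0.png

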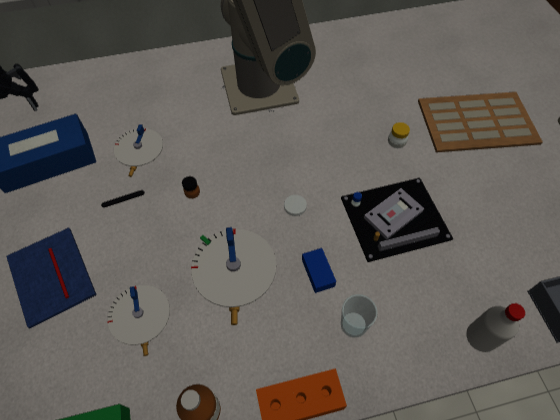

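Top view: the station is left at about (194,195), with its bar at the top and dowel at (215,178). The large valve is at (327,175), with its green mark near (346,199). I'll enlarge both for corner pixels.

Run:
```python
import cv2,numpy as np
t=cv2.imread("pics/top0.png")
a=cv2.resize(t[155:235,152:237],None,fx=4.7,fy=4.7,interpolation=cv2.INTER_CUBIC)
b=cv2.resize(t[130:210,290:365],None,fx=4.7,fy=4.7,interpolation=cv2.INTER_CUBIC)
cv2.imwrite("pics/crop0.png",np.clip(np.hstack([a,b])*1.6,0,255).astype(np.uint8)); print(a.shape,b.shape)
```

```text
(376, 400, 3) (376, 352, 3)
```

View pics/crop0.png

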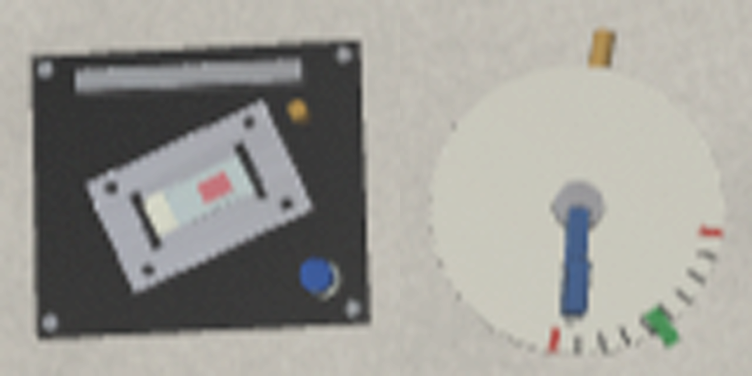

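The enlarged crop shows the carrier corners at (87,183), (263,100), (312,208) and (136,293). The base corners, lever tip (573,317), green mark (660,325) and red ticks are also clear.

```bash
cat > h.py <<'E'
from workcell import *
import numpy as np
def px(name,uv,z):
    c=camera_info(name); K,R,t=map(np.array,(c["K"],c["R"],c["t"]))
    d=R.T@np.linalg.inv(K)@np.array([uv[0],uv[1],1.]); o=-R.T@t
    return o+d*(z-o[2])/d[2]
E
python3 - <<'E'
from h import *
S=lambda u,v,z:px("top",(152+u/4.7-.4,155+v/4.7-.4),z)
V=lambda u,v,z:px("top",(290+(u-400)/4.7-.4,130+v/4.7-.4),z)
b=np.array([S(u,v,.01) for u,v in [(32,57),(359,42),(370,323),(39,338)]])
print(b.round(3)); d=(b[0]-b[1])+(b[3]-b[2]); yaw=np.arctan2(-d[0],d[1]); c=b.mean(0)[:2]; print("station",c.round(4),yaw)
e=(b[0]-b[3])+(b[1]-b[2]);print("yaw2",np.arctan2(e[1],e[0]))
R=np.array([[np.cos(yaw),-np.sin(yaw)],[np.sin(yaw),np.cos(yaw)]])
for n,u,v,z in [("f+",87,183,.024),("f-",263,100,.024),("n-",312,208,.024),("n+",136,293,.024),("barL",77,93,.034),("barR",301,82,.034),("dowel",297,108,.036),("vial",316,275,.045)]:
    w=S(u,v,z)[:2]; print(n,w.round(4),"st",((w-c)@R).round(4))
ax=V(577,210,.046)[:2]; print("axis",ax.round(4))
for n,u,v,z in [("tip",573,317,.061),("mark",660,325,.05),("r0",555,340,.046),("r90",711,232,.046),("port",602,48,.03),("hub",578,203,.06)]:
    w=V(u,v,z)[:2]-ax; print(n,(w+ax).round(4),np.hypot(*w).round(4),np.arctan2(w[1],w[0]).round(3))
E
```

```text
[[0.636 0.343 0.01 ]
 [0.642 0.123 0.01 ]
 [0.454 0.117 0.01 ]
 [0.447 0.336 0.01 ]]
station [0.5445 0.2299] 0.0287590562464264
yaw2 0.035382336406335986
f+ [0.5478 0.3019] st [0.0055 0.0718]
f- [0.6011 0.1856] st [ 0.0554 -0.046 ]
n- [0.5287 0.1533] st [-0.0179 -0.0762]
n+ [0.4746 0.2689] st [-0.0687  0.041 ]
barL [0.6062 0.3066] st [0.064  0.0748]
barR [0.6109 0.159 ] st [ 0.0644 -0.0729]
dowel [0.5933 0.1613] st [ 0.0469 -0.07  ]
vial [0.4825 0.1479] st [-0.0642 -0.0802]
axis [ 0.5956 -0.1828]
tip [ 0.5241 -0.1769] 0.0718 3.059
mark [ 0.5193 -0.2334] 0.0915 -2.556
r0 [ 0.5113 -0.1665] 0.0859 2.95
r90 [ 0.5797 -0.2686] 0.0873 -1.754
port [ 0.7062 -0.2037] 0.1126 -0.187
hub [ 0.5977 -0.1822] 0.0022 0.308
```

```bash
cat >> h.py <<'E'
def rows(goal,yaw,n,start=None,yaw0=None):
    s=read_state(); p=np.array(s["position"] if start is None else start); a=s["tcp_rot"][2] if yaw0 is None else yaw0
    d=(np.array(goal)-p)/n; da=((yaw-a+np.pi)%(2*np.pi)-np.pi)/n; out=[]
    for i in range(n):
        c,q=np.cos(a),np.sin(a)
        out.append([round(100*(c*d[0]+q*d[1]),2),round(100*(q*d[0]-c*d[1]),2),round(-100*d[2],2),round(-da,3)]); a+=da
    print(out)
def st(x,y,z=None,c=(.5445,.2299),a=.032):
    w=[c[0]+np.cos(a)*x-np.sin(a)*y,c[1]+np.sin(a)*x+np.cos(a)*y]
    return w if z is None else w+[z]
E
python3 - <<'E'
from h import *
print(np.array(camera_info("wrist")["tool_from_camera"]).round(3).tolist(),camera_info("wrist")["K"].tolist())
g=st(-.105,.045,.15); print(g)
rows(g,1.603,24)
E
```

```text
[[0.0, -0.946, -0.325, 0.084], [1.0, -0.0, 0.001, -0.001], [-0.001, -0.325, 0.946, -0.179], [0.0, 0.0, 0.0, 1.0]] [[377.56980253789715, 0.0, 284.52357783015344], [0.0, 377.56980253789715, 216.0000671477888], [0.0, 0.0, 1.0]]
[np.float64(0.438114001160054), np.float64(0.27151753537665346), 0.15]
[[np.float64(2.12), np.float64(-2.97), np.float64(0.18), np.float64(-0.051)], [np.float64(2.26), np.float64(-2.86), np.float64(0.18), np.float64(-0.051)], [np.float64(2.41), np.float64(-2.74), np.float64(0.18), np.float64(-0.051)], [np.float64(2.54), np.float64(-2.61), np.float64(0.18), np.float64(-0.051)], [np.float64(2.67), np.float64(-2.48), np.float64(0.18), np.float64(-0.051)], [np.float64(2.79), np.float64(-2.34), np.float64(0.18), np.float64(-0.051)], [np.float64(2.91), np.float64(-2.2), np.float64(0.18), np.float64(-0.051)], [np.float64(3.02), np.float64(-2.05), np.float64(0.18), np.float64(-0.051)], [np.float64(3.12), np.float64(-1.89), np.float64(0.18), np.float64(-0.051)], [np.float64(3.21), np.float64(-1.73), np.float64(0.18), np.float64(-0.051)], [np.float64(3.29), np.float64(-1.5
[... 336 characters left out ...]
at64(-0.051)], [np.float64(3.58), np.float64(-0.68), np.float64(0.18), np.float64(-0.051)], [np.float64(3.61), np.float64(-0.5), np.float64(0.18), np.float64(-0.051)], [np.float64(3.63), np.float64(-0.32), np.float64(0.18), np.float64(-0.051)], [np.float64(3.64), np.float64(-0.13), np.float64(0.18), np.float64(-0.051)], [np.float64(3.65), np.float64(0.05), np.float64(0.18), np.float64(-0.051)], [np.float64(3.64), np.float64(0.24), np.float64(0.18), np.float64(-0.051)], [np.float64(3.62), np.float64(0.42), np.float64(0.18), np.float64(-0.051)], [np.float64(3.6), np.float64(0.61), np.float64(0.18), np.float64(-0.051)], [np.float64(3.56), np.float64(0.79), np.float64(0.18), np.float64(-0.051)]]
```

Request:
{"name": "carry_out", "arguments": {
  "plan": [
    [[-1,2.1,-3,0.2,-0.05],[-1,2.3,-2.9,0.2,-0.05],[-1,2.4,-2.7,0.2,-0.05],[-1,2.5,-2.6,0.2,-0.05],[-1,2.7,-2.5,0.2,-0.05],[-1,2.8,-2.3,0.2,-0.05],[-1,2.9,-2.2,0.2,-0.05],[-1,3,-2,0.2,-0.05],[-1,3.1,-1.9,0.2,-0.05],[-1,3.2,-1.7,0.2,-0.05],[-1,3.3,-1.6,0.2,-0.05],[-1,3.4,-1.4,0.2,-0.05]]
  ]
}}

```text
time_s: 1.3
position: [0.3375, -0.1538, 0.1706]
tcp_rot: [-3.141, -0.0, 0.983]
ft_force: [0.4, -0.2, 0.3]
finger_gap: 0.0002
gripper_force: 0.0
```

Request:
{"name": "carry_out", "arguments": {
  "plan": [
    [[-1,3.4,-1.2,0.2,-0.05],[-1,3.5,-1,0.2,-0.05],[-1,3.5,-0.9,0.2,-0.05],[-1,3.6,-0.7,0.2,-0.05],[-1,3.6,-0.5,0.2,-0.05],[-1,3.6,-0.3,0.2,-0.05],[-1,3.6,-0.1,0.2,-0.05],[-1,3.6,0,0.2,-0.05],[-1,3.6,0.2,0.2,-0.05],[-1,3.6,0.4,0.2,-0.05],[-1,3.6,0.6,0.2,-0.05],[-1,3.6,0.8,0.2,-0.05]]
  ]
}}

```text
time_s: 2.5
position: [0.4454, 0.2678, 0.1463]
tcp_rot: [-3.141, 0.0, 1.584]
ft_force: [1.1, -1.3, -0.3]
finger_gap: -0.0004
gripper_force: 0.0
```

Run:
```python
from h import *
import cv2
s=read_state(); print(s["position"],s["tcp_rot"],s["ft_force"],s["finger_gap"],s["time_s"])
cv2.imwrite("pics/w1.png",read_camera("wrist")[:,:,::-1])
rows(st(-.108,.048,.016),1.603,6)
```

```text
[0.44541879 0.26775097 0.14634928] [-3.14087806e+00  4.73883537e-04  1.58414548e+00] [ 1.07484203 -1.28852795 -0.28832556] -0.0003895393419398289 2.5
[[np.float64(0.03), np.float64(-0.21), np.float64(2.17), np.float64(-0.002)], [np.float64(0.03), np.float64(-0.21), np.float64(2.17), np.float64(-0.002)], [np.float64(0.03), np.float64(-0.21), np.float64(2.17), np.float64(-0.002)], [np.float64(0.03), np.float64(-0.21), np.float64(2.17), np.float64(-0.002)], [np.float64(0.04), np.float64(-0.21), np.float64(2.17), np.float64(-0.002)], [np.float64(0.04), np.float64(-0.21), np.float64(2.17), np.float64(-0.002)]]
```

View pics/w1.png

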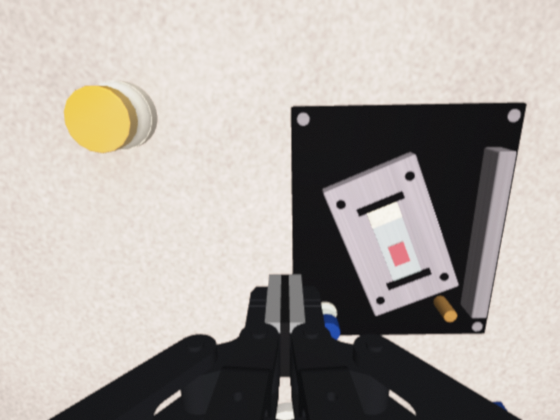

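Wrist view: carrier near-+y corner (323,191), far+ (414,153), far- (458,286), near- (376,315). Base corners are at (292,107) and (525,103). The vial is beside the finger, around (328,320).

```bash
cat >> h.py <<'E'
def wpx(uv,z,pos=None,rot=None):
    from scipy.spatial.transform import Rotation as Ro
    s=read_state(); pos=s["position"] if pos is None else pos; rot=s["tcp_rot"] if rot is None else rot
    c=camera_info("wrist"); T=np.array(c["tool_from_camera"]); R=Ro.from_euler("xyz",rot).as_matrix()
    o=np.array(pos)+R@T[:3,3]; d=R@T[:3,:3]@np.linalg.inv(np.array(c["K"]))@np.array([uv[0],uv[1],1.])
    return o+d*(z-o[2])/d[2]
def tost(w,c=(.5445,.2299),a=.032):
    d=np.array(w[:2])-c; return np.array([np.cos(a)*d[0]+np.sin(a)*d[1],-np.sin(a)*d[0]+np.cos(a)*d[1]])
E
python3 - <<'E'
from h import *
for n,u,v,z in [("n+",323,191,.024),("f+",414,153,.024),("f-",458,286,.024),("n-",376,315,.024),("base-+",292,107,.01),("base++",525,103,.01),("base+-",485,333,.01),("bar+",484,149,.034),("bar-",463,316,.010),("dowel",441,299,.036),("jar",98,118,.055)]:
    w=wpx((u,v),z); print(n,w[:2].round(4),tost(w).round(4))
E
```

```text
n+ [0.4798 0.2762] [-0.0632  0.0484]
f+ [0.5509 0.3088] [0.009  0.0787]
f- [0.6059 0.19  ] [ 0.0601 -0.0418]
n- [0.5349 0.1585] [-0.0119 -0.071 ]
base-+ [0.4529 0.3418] [-0.088   0.1148]
base++ [0.6398 0.3482] [0.099  0.1152]
base+- [0.6486 0.1306] [ 0.1009 -0.1026]
bar+ [0.601  0.3144] [0.0592 0.0827]
bar- [0.6236 0.1497] [ 0.0765 -0.0827]
dowel [0.5868 0.1836] [ 0.0407 -0.0477]
jar [0.3172 0.3341] [-0.2238  0.1114]
```

Request:
{"name": "carry_out", "arguments": {
  "plan": [
    [[-1,0,0,2.2,0],[-1,0,0,2.2,0],[-1,0,0,2.2,0],[-1,0,0,2.2,0],[-1,0,0,2.2,0],[-1,0,0,2,0],[-1,0,0,0,0],[-1,0,0,0,0]]
  ]
}}

```text
time_s: 3.35
position: [0.4452, 0.266, 0.0167]
tcp_rot: [-3.14, 0.001, 1.582]
ft_force: [-0.6, -0.1, 0.3]
finger_gap: 0.0003
gripper_force: 0.0
```

Run:
```python
from h import *
s=read_state(); print(s["position"],s["tcp_rot"],tost(s["position"]),s["ft_force"])
rows(st(-.108,.048,.016),1.603,1)
```

```text
[0.44517845 0.26598165 0.01668599] [-3.14026242e+00  5.91634205e-04  1.58159638e+00] [-0.09811629  0.03924093] [-0.64190956 -0.05143449  0.28765853]
[[np.float64(0.85), np.float64(-1.01), np.float64(0.07), np.float64(-0.021)]]
```

Request:
{"name": "carry_out", "arguments": {
  "plan": [
    [[-1,1.3,0,0,-0.02],[-1,0,0.4,0,0],[-1,0,0.4,0,0],[-1,0,0.4,0,0],[-1,0,0.4,0,0],[-1,0,0.4,0,0],[-1,0,0.4,0,0],[-1,0,0.4,0,0],[-1,0,0.4,0,0],[-1,0,0.4,0,0],[-1,0,0.4,0,0],[-1,0,0,0,0]]
  ]
}}

```text
time_s: 4.55
position: [0.4864, 0.2807, 0.017]
tcp_rot: [3.141, -0.0, 1.601]
ft_force: [-0.4, 0.8, 0.3]
finger_gap: -0.0005
gripper_force: 0.0
```

Run:
```python
from h import *
import cv2
s=read_state(); print(s["position"],s["tcp_rot"],tost(s["position"]),s["ft_force"])
cv2.imwrite("pics/w2.png",read_camera("wrist")[:,:,::-1])
```

```text
[0.48643174 0.2806947  0.01702185] [ 3.14087094e+00 -2.02941988e-04  1.60144877e+00] [-0.05641338  0.05262656] [-0.44874728  0.84014503  0.29141604]
```

View pics/w2.png

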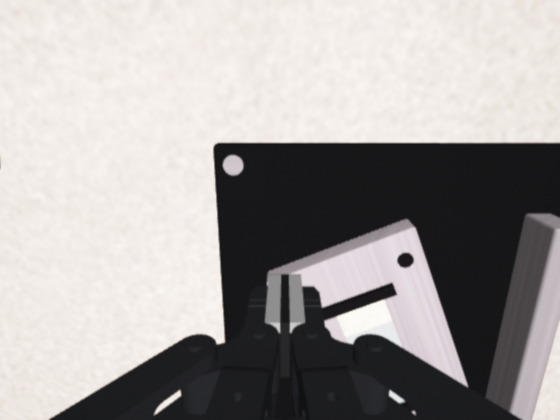

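Run:
```python
from h import *
import cv2
s=read_state();p=s["position"]
for n,u,v,z in [("n+",268,270,.024),("f+",409,219,.024),("base-+",215,145,.01),("tipL z17",268,275,.017),("tipR",303,275,.017),("tipL z37",268,275,.037),("bar top",531,214,.034)]:
    w=wpx((u,v),z); print(n,w[:2].round(4),tost(w).round(4),"rel tcp",(tost(w)-tost(p)).round(4))
im=read_camera("top"); c=im[150:240,150:240]; cv2.imwrite("pics/t2.png",np.clip(cv2.resize(c,None,fx=6,fy=6,interpolation=cv2.INTER_CUBIC)[:,:,::-1]*1.6,0,255).astype(np.uint8))
```

```text
n+ [0.4778 0.2766] [-0.0652  0.0488] rel tcp [-0.0082 -0.0038]
f+ [0.5454 0.3061] [0.0033 0.0761] rel tcp [0.0603 0.0236]
base-+ [0.4503 0.3366] [-0.0907  0.1097] rel tcp [-0.0338  0.0571]
tipL z17 [0.4776 0.2701] [-0.0656  0.0423] rel tcp [-0.0086 -0.0103]
tipR [0.4962 0.2707] [-0.047   0.0423] rel tcp [ 0.0099 -0.0103]
tipL z37 [0.4783 0.2807] [-0.0646  0.0529] rel tcp [-0.0076  0.0003]
bar top [0.5967 0.3136] [0.0548 0.082 ] rel tcp [0.1118 0.0294]
```

View pics/t2.png

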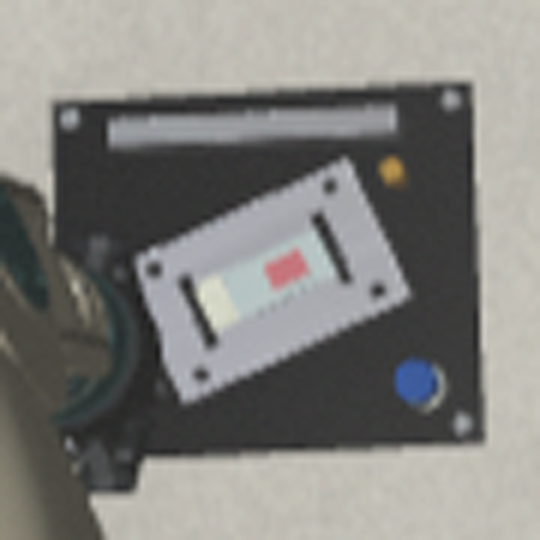

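Top view: the carrier hasn't moved. The wrist view puts the finger over or beside the corner with no force, so the fingertip height is in doubt. I'll probe the bare base plate.

Request:
{"name": "carry_out", "arguments": {
  "plan": [
    [[-1,0,0,-2,0],[-1,4,-1,0,0],[-1,0,0,2,0],[-1,0,0,0.1,0],[-1,0,0,0.1,0],[-1,0,0,0.1,0],[-1,0,0,0.1,0],[-1,0,0,0.1,0],[-1,0,0,0.1,0],[-1,0,0,0.1,0],[-1,0,0,0.1,0]]
  ]
}}

```text
time_s: 5.75
position: [0.4744, 0.3202, 0.0089]
tcp_rot: [3.142, -0.0, 1.602]
ft_force: [-0.7, -0.2, 0.3]
finger_gap: -0.0001
gripper_force: 0.0
```

Request:
{"name": "carry_out", "arguments": {
  "plan": [
    [[-1,0,0,0.1,0],[-1,0,0,0.1,0],[-1,0,0,0.1,0],[-1,0,0,0.1,0],[-1,0,0,0.1,0],[-1,0,0,0.1,0]]
  ]
}}

```text
time_s: 6.35
position: [0.4743, 0.3203, 0.0028]
tcp_rot: [-3.142, -0.0, 1.602]
ft_force: [-0.4, 0.7, -0.3]
finger_gap: 0.0001
gripper_force: 0.0
```

Request:
{"name": "carry_out", "arguments": {
  "plan": [
    [[-1,0,0,0.1,0],[-1,0,0,0.1,0],[-1,0,0,0.1,0],[-1,0,0,0.1,0],[-1,0,0,0.1,0],[-1,0,0,0.1,0]]
  ]
}}

```text
time_s: 6.95
position: [0.4744, 0.3203, -0.0032]
tcp_rot: [-3.142, -0.0, 1.602]
ft_force: [-0.4, 0.3, -0.5]
finger_gap: -0.0001
gripper_force: 0.0
```

Run:
```python
from h import *
import cv2
s=read_state(); print(s)
im=read_camera("scene"); c=im[130:270,320:470]; cv2.imwrite("pics/s3.png",np.clip(cv2.resize(c,None,fx=4,fy=4,interpolation=cv2.INTER_CUBIC)[:,:,::-1]*1.6,0,255).astype(np.uint8))
```

```text
{'time_s': 6.95, 'q': array([ 4.80938308e-01,  3.61126417e-01, -3.68405356e-01,  8.41262756e-01,
        3.61568922e-05,  2.02073710e+00]), 'qd': array([ 6.58854285e-04,  1.24274489e-02, -9.38434517e-03, -2.00163073e-02,
       -1.66742287e-05,  9.70351935e-04]), 'joint_efforts': array([ 5.50176992e-06, -4.29505777e+01,  2.34945649e+01,  2.19972868e-02,
        9.98490395e-05, -3.22067740e-05]), 'position': array([ 0.4743567 ,  0.32028762, -0.00317023]), 'tcp_rot': array([-3.14157855e+00, -3.33401304e-05,  1.60179386e+00]), 'ft_force': array([-0.37304167,  0.32499377, -0.53293748]), 'wrist_torque': array([-0.01296652, -0.04499266, -0.01132432]), 'gripper_force': 0.0, 'finger_gap': -0.00014854800863002706}
```

View pics/s3.png

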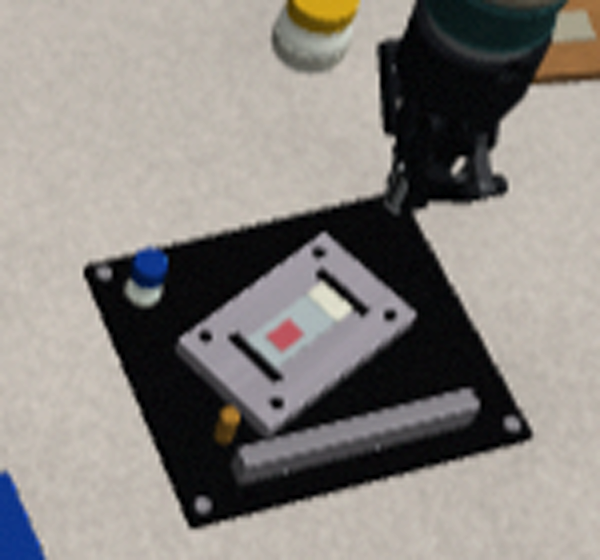

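Scene view: the fingertip is at crop (397,212), near the base's (-x,+y) corner, and the carrier is untouched. I'll work out the tip's true height from this.

Run:
```python
from h import *
uv=(320+397/4-.4,130+212/4-.4)
for z in [-.003,.01,.02,.03,.04,.05]: print(z,px("scene",uv,z)[:2].round(4))
for n,u,v,z in [("base++",530,437,.01),("base+-",192,525,.01),("base--",85,268,.01),("f-",268,435,.024),("f+",415,315,.024)]:
    w=px("scene",(320+u/4-.4,130+v/4-.4),z); print(n,w.round(4),tost(w).round(4))
```

```text
-0.003 [0.4572 0.3334]
0.01 [0.465  0.3265]
0.02 [0.4711 0.3211]
0.03 [0.4771 0.3158]
0.04 [0.4831 0.3104]
0.05 [0.4892 0.3051]
base++ [0.6389 0.3377 0.01  ] [0.0978 0.1047]
base+- [0.6444 0.1213 0.01  ] [ 0.0964 -0.1117]
base-- [0.4572 0.1162 0.01  ] [-0.0909 -0.1108]
f- [0.6056 0.1804 0.024 ] [ 0.0595 -0.0514]
f+ [0.5488 0.2987 0.024 ] [0.0065 0.0686]
```

The real fingertip sits about 2–2.5 cm higher than the reported TCP. I'll keep lowering gently until contact to calibrate it.

Request:
{"name": "carry_out", "arguments": {
  "plan": [
    [[-1,0,0,0.1,0],[-1,0,0,0.1,0],[-1,0,0,0.1,0],[-1,0,0,0.1,0],[-1,0,0,0.1,0],[-1,0,0,0.1,0],[-1,0,0,0.1,0],[-1,0,0,0.1,0]]
  ]
}}

```text
time_s: 7.8
position: [0.4743, 0.3203, -0.0112]
tcp_rot: [-3.142, -0.0, 1.602]
ft_force: [0.4, 0.1, -0.6]
finger_gap: -0.0001
gripper_force: 0.0
```

Request:
{"name": "carry_out", "arguments": {
  "plan": [
    [[-1,0,0,0.1,0],[-1,0,0,0.1,0],[-1,0,0,0.1,0]]
  ]
}}

```text
time_s: 8.1
position: [0.4744, 0.3203, -0.0142]
tcp_rot: [3.142, 0.0, 1.602]
ft_force: [0.1, -0.3, -0.0]
finger_gap: 0.0001
gripper_force: 0.0
```

Request:
{"name": "carry_out", "arguments": {
  "plan": [
    [[-1,0,0,0.1,0],[-1,0,0,0.1,0],[-1,0,0,0.1,0]]
  ]
}}

```text
time_s: 8.4
position: [0.4744, 0.3203, -0.0172]
tcp_rot: [-3.142, 0.0, 1.602]
ft_force: [0.3, -0.7, 0.0]
finger_gap: 0.0002
gripper_force: 0.0
```

Request:
{"name": "carry_out", "arguments": {
  "plan": [
    [[-1,0,0,0.1,0],[-1,0,0,0.1,0]]
  ]
}}

```text
time_s: 8.6
position: [0.4744, 0.3203, -0.0191]
tcp_rot: [3.142, -0.0, 1.602]
ft_force: [0.1, 0.6, 1.0]
finger_gap: 0.0002
gripper_force: 0.0
```

Request:
{"name": "carry_out", "arguments": {
  "plan": [
    [[-1,0,0,0.1,0]]
  ]
}}

```text
time_s: 8.7
position: [0.4744, 0.3203, -0.0201]
tcp_rot: [3.142, -0.0, 1.602]
ft_force: [-0.1, -0.1, 0.6]
finger_gap: 0.0001
gripper_force: 0.0
```

Request:
{"name": "carry_out", "arguments": {
  "plan": [
    [[-1,0,0,0.1,0],[-1,0,0,0.1,0]]
  ]
}}

```text
time_s: 8.9
position: [0.4744, 0.3203, -0.0221]
tcp_rot: [3.142, -0.0, 1.602]
ft_force: [0.4, -0.2, 0.9]
finger_gap: 0.0002
gripper_force: 0.0
```

Run:
```python
from h import *
import cv2
w=read_camera("wrist")[180:400,150:420]
im=read_camera("scene")[150:200,390:440]
a=cv2.resize(im,(440,440),interpolation=cv2.INTER_CUBIC); b=cv2.resize(w,None,fx=1.3,fy=1.3)
b=cv2.copyMakeBorder(b,0,440-b.shape[0],0,0,cv2.BORDER_CONSTANT)
cv2.imwrite("pics/s4.png",np.clip(np.hstack([a,b])[:,:,::-1]*1.6,0,255).astype(np.uint8)); print(read_state()["ft_force"])
```

```text
[-0.61150049 -0.03875227  1.18923515]
```

View pics/s4.png

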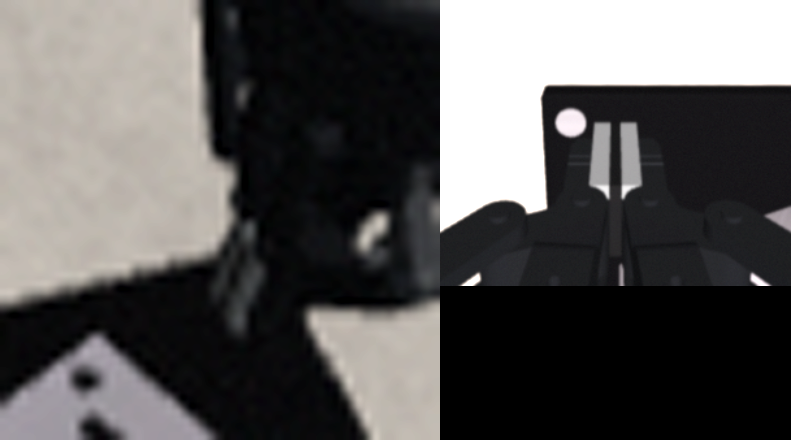

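Request:
{"name": "carry_out", "arguments": {
  "plan": [
    [[-1,0,0,0.1,0],[-1,0,0,0.1,0]]
  ]
}}

```text
time_s: 9.2
position: [0.4744, 0.3203, -0.0241]
tcp_rot: [3.141, -0.0, 1.602]
ft_force: [-0.8, 1.0, -0.8]
finger_gap: 0.0001
gripper_force: 0.0
```

Run:
```python
from h import *
s=read_state();print(s["ft_force"],s["position"])
for z in [0,.005,.01,.015,.02]: print(z,px("scene",(416.4,187.6),z)[:2].round(4))
```

```text
[-0.8311107   0.97752965 -0.83471822] [ 0.47439709  0.32031239 -0.02410908]
0 [0.4724 0.3193]
0.005 [0.4753 0.3166]
0.01 [0.4783 0.314 ]
0.015 [0.4812 0.3114]
0.02 [0.4841 0.3088]
```

Request:
{"name": "carry_out", "arguments": {
  "plan": [
    [[-1,0,0,0.1,0],[-1,0,0,0.1,0]]
  ]
}}

```text
time_s: 9.4
position: [0.4743, 0.3203, -0.0262]
tcp_rot: [-3.142, 0.0, 1.602]
ft_force: [-0.4, -0.4, 0.2]
finger_gap: -0.0004
gripper_force: 0.0
```

Request:
{"name": "carry_out", "arguments": {
  "plan": [
    [[-1,0,0,0.1,0],[-1,0,0,0.1,0]]
  ]
}}

```text
time_s: 9.6
position: [0.4744, 0.3203, -0.0264]
tcp_rot: [-3.141, 0.0, 1.602]
ft_force: [-5.0, -3.6, 18.3]
finger_gap: 0.0
gripper_force: 9.3
```

Firm contact at reported z −0.026, over a base top at 0.010. So the real fingertip is 36 mm behind the reported TCP, which matches the wrist view (finger front at row 274). I'll use true tip z = reported + 0.036.

Request:
{"name": "carry_out", "arguments": {
  "plan": [
    [[-1,0,0,-0.7,0],[-1,0,-3.1,0,0],[-1,-4.2,0,0,0],[-1,0,0.6,0,0],[-1,0,0.4,0,0],[-1,0,0.4,0,0],[-1,0,0.4,0,0],[-1,0,0.4,0,0],[-1,0,0.4,0,0],[-1,0,0.4,0,0],[-1,0,0.4,0,0]]
  ]
}}

```text
time_s: 10.7
position: [0.4779, 0.2787, -0.0214]
tcp_rot: [-3.14, -0.001, 1.602]
ft_force: [-2.3, 0.9, 0.3]
finger_gap: -0.0001
gripper_force: 1.2
```

```bash
cat >> h.py <<'E'
def show():
    s=read_state(); print(s["time_s"],s["position"].round(4),s["tcp_rot"].round(3),tost(s["position"]).round(4),s["ft_force"].round(1))
def carrier():
    import cv2
    im=read_camera("top")[155:235,152:237]; big=cv2.resize(im,None,fx=6,fy=6,interpolation=cv2.INTER_CUBIC)
    hsv=cv2.cvtColor(big,cv2.COLOR_RGB2HSV); m=((hsv[...,2]>75)).astype(np.uint8)
    n,l,stt,cen=cv2.connectedComponentsWithStats(m)
    for i in range(1,n):
        x,y,w,h,A=stt[i]
        if A>3000 and x>0 and y>0 and x+w<510 and y+h<480:
            ct=max(cv2.findContours((l==i).astype(np.uint8),cv2.RETR_EXTERNAL,cv2.CHAIN_APPROX_NONE)[0],key=cv2.contourArea)
            bx=cv2.boxPoints(cv2.minAreaRect(ct)); print(A,[tost(px("top",(152+u/6-.4,155+v/6-.4),.024)).round(4).tolist() for u,v in bx])
E
python3 -c "
from h import *
show();carrier()"
```

```text
10.7 [ 0.4779  0.2787 -0.0214] [-3.140e+00 -1.000e-03  1.602e+00] [-0.065   0.0509] [-2.3  0.9  0.3]
7135 [[0.0822, 0.078], [0.0821, -0.0717], [0.0669, -0.0719], [0.067, 0.0776]]
34595 [[0.0157, 0.0699], [0.06, -0.0517], [-0.0171, -0.0802], [-0.061, 0.0407]]
```

Request:
{"name": "carry_out", "arguments": {
  "plan": [
    [[-1,0,0.4,0,0],[-1,0,0.4,0,0],[-1,0,0.4,0,0],[-1,0,0.4,0,0],[-1,0,0.4,0,0],[-1,0,0.4,0,0]]
  ]
}}

```text
time_s: 11.35
position: [0.4941, 0.2829, -0.0218]
tcp_rot: [-3.125, -0.01, 1.605]
ft_force: [-21.6, 13.2, 13.5]
finger_gap: 0.0001
gripper_force: 11.4
```

```bash
python3 -c "
from h import *
show();carrier()"
```

```text
11.35 [ 0.4941  0.2829 -0.0218] [-3.125 -0.01   1.605] [-0.0487  0.0546] [-21.6  13.2  13.5]
7140 [[0.0822, 0.078], [0.0821, -0.0717], [0.0669, -0.0719], [0.067, 0.0776]]
35014 [[0.0341, 0.066], [0.0666, -0.0695], [-0.013, -0.0893], [-0.0452, 0.0454]]
```

Request:
{"name": "carry_out", "arguments": {
  "plan": [
    [[-1,0.3,0,0,0],[-1,0.15,0.3,0,0],[-1,0.15,0.3,0,0],[-1,0.15,0.3,0,0],[-1,0,0,0,0]]
  ]
}}

```text
time_s: 11.9
position: [0.5068, 0.2918, -0.0216]
tcp_rot: [-3.133, -0.011, 1.605]
ft_force: [-11.0, 13.6, 1.8]
finger_gap: 0.0001
gripper_force: 10.0
```

```bash
python3 -c "
from h import *
show();carrier()"
```

```text
11.9 [ 0.5068  0.2918 -0.0216] [-3.133 -0.011  1.605] [-0.0357  0.0631] [-11.   13.6   1.8]
7137 [[0.0822, 0.078], [0.0821, -0.0717], [0.0669, -0.072], [0.0669, 0.0776]]
35666 [[0.048, 0.0679], [0.0664, -0.0714], [-0.0151, -0.0832], [-0.0334, 0.0552]]
```

Request:
{"name": "carry_out", "arguments": {
  "plan": [
    [[-1,0.1,0.3,0,0],[-1,0.1,0.3,0,0],[-1,0.1,0.3,0,0],[-1,0.1,0.3,0,0],[-1,0,0,0,0]]
  ]
}}

```text
time_s: 12.45
position: [0.5189, 0.2988, -0.0214]
tcp_rot: [-3.133, -0.016, 1.607]
ft_force: [-11.3, 17.8, 0.6]
finger_gap: -0.0004
gripper_force: 12.8
```

```bash
python3 -c "
from h import *
show();carrier()"
```

```text
12.45 [ 0.5189  0.2988 -0.0214] [-3.133 -0.016  1.607] [-0.0234  0.0697] [-11.3  17.8   0.6]
43037 [[0.0818, 0.0782], [0.0847, -0.0728], [-0.0174, -0.0763], [-0.0204, 0.0735]]
```

Request:
{"name": "carry_out", "arguments": {
  "plan": [
    [[-1,0,0.2,0,0],[-1,0,0.2,0,0],[-1,0,0.2,0,0],[-1,0,0,0,0]]
  ]
}}

```text
time_s: 12.9
position: [0.5237, 0.3012, -0.0214]
tcp_rot: [-3.131, -0.021, 1.608]
ft_force: [-14.2, 22.7, 0.7]
finger_gap: -0.0001
gripper_force: 14.6
```

```bash
python3 -c "
from h import *
show();carrier()"
```

```text
12.9 [ 0.5237  0.3012 -0.0214] [-3.131 -0.021  1.608] [-0.0185  0.072 ] [-14.2  22.7   0.7]
43686 [[0.0822, 0.078], [0.0822, -0.0735], [-0.0166, -0.0751], [-0.0168, 0.0753]]
```

Request:
{"name": "carry_out", "arguments": {
  "plan": [
    [[-1,0,-2,0,0],[-1,0,0,0,0],[-1,-2.6,0,0,0],[-1,0,0,0,0]]
  ]
}}

```text
time_s: 13.35
position: [0.4954, 0.2822, -0.0214]
tcp_rot: [-3.114, -0.044, 1.611]
ft_force: [-31.4, 45.6, 9.9]
finger_gap: -0.0003
gripper_force: 26.0
```

```bash
cat >> h.py <<'E'
def edges():
    import cv2
    im=read_camera("top"); g=cv2.cvtColor(im,cv2.COLOR_RGB2GRAY).astype(np.float32)
    c=camera_info("top"); K,R,t=map(np.array,(c["K"],c["R"],c["t"]))
    def prof(pts,z):
        P=np.array([st(*q,z) for q in pts]); q=(K@(R@P.T+t[:,None])); q=q[:2]/q[2]
        return cv2.remap(g,q[0].astype(np.float32),q[1].astype(np.float32),cv2.INTER_LINEAR).ravel()
    X=np.arange(-.035,.09,.001)
    for y in np.arange(-.055,.06,.022):
        p=prof([(x,y) for x in X],.024); m=np.argmax(np.diff(p)[:35]); gap=p[75:108]; print("y%.3f near edge %.4f  darkest in gap %.0f at %.3f  bg %.0f"%(y,X[m],gap.min(),X[75+gap.argmin()],p[:8].mean()))
    Y=np.arange(-.09,.09,.001)
    for x in (-.005,.01,.02):
        p=prof([(x,y) for y in Y],.024); d=np.diff(p); print("x%.3f ends %.4f %.4f"%(x,Y[:60][d[:60].argmax()],Y[120:][d[120:].argmin()]))
    cv2.imwrite("pics/tt.png",im[:,:,::-1])
E
python3 -c "
from h import *
show();edges()"
```

```text
13.35 [ 0.4954  0.2822 -0.0214] [-3.114 -0.044  1.611] [-0.0474  0.0539] [-31.4  45.6   9.9]
y-0.055 near edge -0.0200  darkest in gap 66 at 0.067  bg 35
y-0.033 near edge -0.0240  darkest in gap 38 at 0.062  bg 35
y-0.011 near edge -0.0310  darkest in gap 34 at 0.058  bg 48
y0.011 near edge -0.0340  darkest in gap 33 at 0.057  bg 93
y0.033 near edge -0.0250  darkest in gap 32 at 0.050  bg 88
y0.055 near edge -0.0340  darkest in gap 31 at 0.050  bg 44
x-0.005 ends -0.0750 0.0430
x0.010 ends -0.0410 0.0300
x0.020 ends -0.0390 0.0540
```

The finger caught the corner and is pressing hard on it. I'll undo the sideways command, lift clear, and look.

Request:
{"name": "carry_out", "arguments": {
  "plan": [
    [[-1,2,-0.5,0,0],[-1,1,-0.5,0,0],[-1,0,0,0,0],[-1,0,0,-3,0],[-1,0,-2,-3,0],[-1,0,-3,0,0],[-1,0,0,0,0]]
  ]
}}

```text
time_s: 14.1
position: [0.4473, 0.2913, 0.0396]
tcp_rot: [-3.141, 0.002, 1.601]
ft_force: [-0.4, -0.6, -0.1]
finger_gap: -0.0001
gripper_force: 0.0
```

```bash
python3 -c "
from h import *
show();carrier()
import cv2
c=cv2.imread('pics/tt.png')[155:235,152:237]
d=read_camera('top')[155:235,152:237,::-1]
w=read_camera('wrist')[:,:,::-1]
f=lambda i:cv2.resize(i,(400,376),interpolation=cv2.INTER_CUBIC)
cv2.imwrite('pics/w.png',w)
cv2.imwrite('pics/t5.png',np.clip(np.hstack([f(d),cv2.resize(w,(400,376))])*1.5,0,255).astype(np.uint8))"
```

```text
14.1 [0.4473 0.2913 0.0396] [-3.141e+00  2.000e-03  1.601e+00] [-0.0952  0.0644] [-0.4 -0.6 -0.1]
7145 [[0.0823, 0.078], [0.0821, -0.0717], [0.0669, -0.0719], [0.067, 0.0776]]
36459 [[0.0408, 0.0694], [0.0676, -0.07], [-0.013, -0.0864], [-0.0396, 0.0522]]
```

View pics/t5.png

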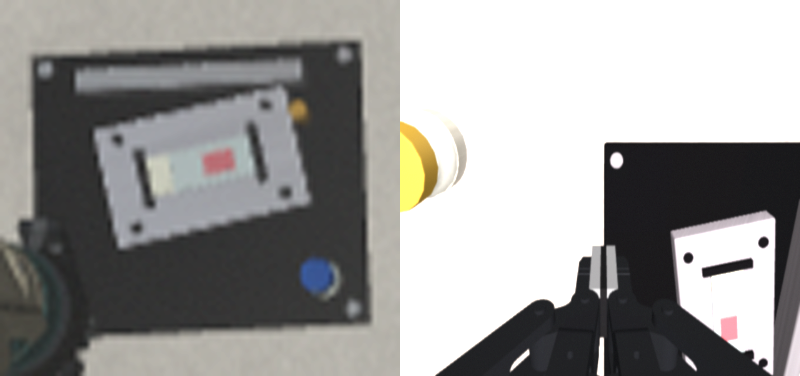

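Top view: the carrier is still seated against bar and dowel at its far-right corner, about 0.2 rad open, free corner at (120,247). I'll push again, lower on the near face so the finger can't slip round the corner.

Request:
{"name": "carry_out", "arguments": {
  "plan": [
    [[-1,-2.4,0,0,0],[-1,0,0,3,0],[-1,0,0,3.1,0],[-1,0,2.5,0,0],[-1,0,1.5,0,0],[-1,0,0.5,0,0],[-1,0.15,0.3,0,0],[-1,0.15,0.3,0,0],[-1,0.15,0.3,0,0],[-1,0.15,0.3,0,0],[-1,0.15,0.3,0,0],[-1,0,0,0,0]]
  ]
}}

```text
time_s: 15.45
position: [0.5101, 0.2791, -0.022]
tcp_rot: [3.141, -0.001, 1.602]
ft_force: [-1.4, 0.6, 0.3]
finger_gap: 0.0004
gripper_force: 0.7
```

```bash
python3 -c "
from h import *
show();carrier();edges()"
```

```text
15.45 [ 0.5101  0.2791 -0.022 ] [ 3.141e+00 -1.000e-03  1.602e+00] [-0.0328  0.0503] [-1.4  0.6  0.3]
7143 [[0.0823, 0.078], [0.0821, -0.0717], [0.0668, -0.0719], [0.067, 0.0776]]
32802 [[0.0578, 0.0672], [0.0658, -0.0728], [-0.0163, -0.0786], [-0.0244, 0.0605]]
y-0.055 near edge -0.0170  darkest in gap 66 at 0.067  bg 35
y-0.033 near edge -0.0190  darkest in gap 43 at 0.065  bg 35
y-0.011 near edge -0.0200  darkest in gap 49 at 0.066  bg 34
y0.011 near edge -0.0230  darkest in gap 42 at 0.064  bg 34
y0.033 near edge -0.0220  darkest in gap 38 at 0.062  bg 32
y0.055 near edge -0.0270  darkest in gap 37 at 0.060  bg 32
x-0.005 ends -0.0660 0.0430
x0.010 ends -0.0360 0.0330
x0.020 ends -0.0650 0.0360
```

Smooth and with low force; about 0.06 rad remains. I'll keep pushing +x until it presses against the bar.

Request:
{"name": "carry_out", "arguments": {
  "plan": [
    [[-1,0.1,0.3,0,0],[-1,0.1,0.3,0,0],[-1,0,0.2,0,0],[-1,0,0.2,0,0],[-1,0,0.1,0,0],[-1,0,0,0,0]]
  ]
}}

```text
time_s: 16.15
position: [0.5181, 0.2817, -0.0222]
tcp_rot: [-3.137, -0.002, 1.603]
ft_force: [-8.5, 3.7, 6.1]
finger_gap: -0.0002
gripper_force: 4.7
```

```bash
python3 -c "
from h import *
show();carrier();edges()"
```

```text
16.15 [ 0.5181  0.2817 -0.0222] [-3.137e+00 -2.000e-03  1.603e+00] [-0.0247  0.0526] [-8.5  3.7  6.1]
40641 [[0.0822, 0.078], [0.0822, -0.0735], [-0.0165, -0.0751], [-0.0167, 0.0753]]
y-0.055 near edge -0.0170  darkest in gap 67 at 0.067  bg 36
y-0.033 near edge -0.0170  darkest in gap 71 at 0.065  bg 35
y-0.011 near edge -0.0170  darkest in gap 63 at 0.066  bg 34
y0.011 near edge -0.0160  darkest in gap 77 at 0.067  bg 33
y0.033 near edge -0.0160  darkest in gap 77 at 0.068  bg 33
y0.055 near edge -0.0190  darkest in gap 76 at 0.067  bg 27
x-0.005 ends -0.0630 0.0430
x0.010 ends -0.0630 0.0350
x0.020 ends -0.0320 0.0360
```

Request:
{"name": "carry_out", "arguments": {
  "plan": [
    [[-1,0,0.2,0,0],[-1,0,0,0,0],[-1,0,-2.5,0,0],[-1,4.5,0,0,0],[-1,0,4.5,0,0],[-1,0,4.6,0,0],[-1,-1.5,0,0,0],[-1,-0.3,0,0,0],[-1,-0.2,0,0,0],[-1,-0.2,0,0,0],[-1,-0.2,0,0,0],[-1,0,0,0,0]]
  ]
}}

```text
time_s: 17.45
position: [0.5868, 0.3067, -0.0218]
tcp_rot: [-3.141, -0.006, 1.604]
ft_force: [-0.6, 6.8, -2.5]
finger_gap: 0.0002
gripper_force: 3.4
```

```bash
python3 -c "
from h import *
show();edges()"
```

```text
17.45 [ 0.5868  0.3067 -0.0218] [-3.141 -0.006  1.604] [0.0448 0.0754] [-0.6  6.8 -2.5]
y-0.055 near edge -0.0170  darkest in gap 67 at 0.067  bg 37
y-0.033 near edge -0.0170  darkest in gap 71 at 0.065  bg 35
y-0.011 near edge -0.0180  darkest in gap 61 at 0.066  bg 33
y0.011 near edge -0.0160  darkest in gap 77 at 0.067  bg 34
y0.033 near edge -0.0160  darkest in gap 78 at 0.068  bg 33
y0.055 near edge -0.0160  darkest in gap 79 at 0.057  bg 33
x-0.005 ends -0.0630 0.0670
x0.010 ends -0.0630 0.0350
x0.020 ends -0.0650 0.0360
```

Request:
{"name": "carry_out", "arguments": {
  "plan": [
    [[-1,-0.2,0,0,0],[-1,-0.1,0,0,0],[-1,0,0,0,0]]
  ]
}}

```text
time_s: 17.8
position: [0.5871, 0.3067, -0.0213]
tcp_rot: [3.141, -0.011, 1.605]
ft_force: [-0.9, 13.0, -1.0]
finger_gap: 0.0
gripper_force: 6.3
```

The position held while the force doubled, so the carrier is hard against the dowel. One last gentle push on the near face to seat it on the bar.

Request:
{"name": "carry_out", "arguments": {
  "plan": [
    [[-1,2.5,0,0,0],[-1,0,-4.7,0,0],[-1,0,-4.7,0,0],[-1,-5,0,0,0],[-1,-0.7,0,0,0],[-1,0,2,0,0],[-1,0,0.3,0,0],[-1,0,0.2,0,0],[-1,0,0.2,0,0],[-1,0,0.2,0,0],[-1,0,0,0,0]]
  ]
}}

```text
time_s: 18.9
position: [0.5186, 0.266, -0.0218]
tcp_rot: [-3.132, 0.002, 1.603]
ft_force: [-10.8, -2.1, 13.6]
finger_gap: -0.0001
gripper_force: 7.8
```

Request:
{"name": "carry_out", "arguments": {
  "plan": [
    [[-1,0,0.2,0,0],[-1,0,0,0,0],[-1,0,-1,0,0],[-1,0,-2.5,0,0],[-1,0,0,-4,0],[-1,0,0,-5,0],[-1,0,0,-4,0],[-1,0,0,0,0]]
  ]
}}

```text
time_s: 19.7
position: [0.4965, 0.2683, 0.115]
tcp_rot: [3.128, -0.005, 1.602]
ft_force: [1.4, 0.3, 0.6]
finger_gap: 0.0001
gripper_force: 0.0
```

```bash
python3 -c "
from h import *
import cv2
show();edges();cv2.imwrite('pics/w6.png',read_camera('wrist')[:,:,::-1])"
```

```text
19.7 [0.4965 0.2683 0.115 ] [ 3.128 -0.005  1.602] [-0.0467  0.04  ] [1.4 0.3 0.6]
y-0.055 near edge -0.0170  darkest in gap 66 at 0.067  bg 36
y-0.033 near edge -0.0170  darkest in gap 71 at 0.065  bg 35
y-0.011 near edge -0.0170  darkest in gap 65 at 0.066  bg 34
y0.011 near edge -0.0160  darkest in gap 76 at 0.067  bg 34
y0.033 near edge -0.0160  darkest in gap 78 at 0.068  bg 33
y0.055 near edge -0.0160  darkest in gap 76 at 0.067  bg 33
x-0.005 ends -0.0630 0.0640
x0.010 ends -0.0630 0.0350
x0.020 ends -0.0340 0.0670
```

```bash
python3 -c "
from h import *
rows([.625,-.187,.20],3.06,12)" | sed 's/np.float64(\([-0-9.]*\))/\1/g'
```

```text
[[-3.81, 0.99, -0.75, -0.121], [-3.9, 0.52, -0.75, -0.121], [-3.94, 0.04, -0.75, -0.121], [-3.91, -0.44, -0.75, -0.121], [-3.83, -0.91, -0.75, -0.121], [-3.69, -1.37, -0.75, -0.121], [-3.5, -1.8, -0.75, -0.121], [-3.26, -2.21, -0.75, -0.121], [-2.96, -2.59, -0.75, -0.121], [-2.63, -2.93, -0.75, -0.121], [-2.25, -3.23, -0.75, -0.121], [-1.85, -3.48, -0.75, -0.121]]
```

Request:
{"name": "carry_out", "arguments": {
  "plan": [
    [[-1,-3.8,1,-0.7,-0.12],[-1,-3.9,0.5,-0.7,-0.12],[-1,-3.9,0,-0.7,-0.12],[-1,-3.9,-0.4,-0.7,-0.12],[-1,-3.8,-0.9,-0.7,-0.12],[-1,-3.7,-1.4,-0.7,-0.12],[-1,-3.5,-1.8,-0.7,-0.12],[-1,-3.3,-2.2,-0.7,-0.12],[-1,-3,-2.6,-0.7,-0.12],[-1,-2.6,-2.9,-0.7,-0.12],[-1,-2.2,-3.2,-0.7,-0.12],[-1,-1.8,-3.5,-0.7,-0.12]]
  ]
}}

```text
time_s: 21.0
position: [0.6179, -0.1887, 0.1893]
tcp_rot: [3.14, -0.004, 3.047]
ft_force: [-0.0, -0.0, -0.1]
finger_gap: 0.0003
gripper_force: 0.0
```

Request:
{"name": "carry_out", "arguments": {
  "plan": [
    [[0,0,0,0,0],[0,0,0,0,0],[0,0,0,0,0]]
  ]
}}

```text
time_s: 21.3
position: [0.6177, -0.1865, 0.1899]
tcp_rot: [3.14, -0.004, 3.042]
ft_force: [0.5, 0.3, -0.6]
finger_gap: 0.0424
gripper_force: 0.0
```

```bash
cat >> h.py <<'E'
def valve(save="pics/v.png"):
    import cv2
    s=read_state(); im=read_camera("wrist"); cv2.imwrite(save,im[:,:,::-1])
    hsv=cv2.cvtColor(im,cv2.COLOR_RGB2HSV)
    P=lambda uv,z:wpx(uv,z,s["position"],s["tcp_rot"])[:2]
    def blob(m):
        n,l,stt,cen=cv2.connectedComponentsWithStats(m.astype(np.uint8)); i=1+stt[1:,4].argmax(); return l==i
    H,S,V=[hsv[...,k].astype(int) for k in range(3)]
    g=blob((H>50)&(H<85)&(S>90)&(V>50)); b=blob((H>98)&(H<125)&(S>90)&(V>40))
    for n,m in (("green",g),("blue",b)):
        c=cv2.findContours(m.astype(np.uint8),cv2.RETR_EXTERNAL,cv2.CHAIN_APPROX_NONE)[0]; c=max(c,key=cv2.contourArea)
        r=cv2.minAreaRect(c); print(n,m.sum(),r); 
        print("  world z.051",[P(q,.051).round(4).tolist() for q in cv2.boxPoints(r)],"z.093",[P(q,.093).round(4).tolist() for q in cv2.boxPoints(r)])
    r=((H<8)|(H>172))&(S>110)&(V>80)
    n,l,stt,cen=cv2.connectedComponentsWithStats(r.astype(np.uint8))
    print("red",[(cen[i].round(1).tolist(),int(stt[i,4]),P(cen[i],.046).round(4).tolist()) for i in range(1,n) if stt[i,4]>15])
E
python3 -c "
from h import *
show();valve()"
```

```text
21.3 [ 0.6177 -0.1865  0.1899] [ 3.14  -0.004  3.042] [ 0.0598 -0.4186] [ 0.5  0.3 -0.6]
green 217 ((214.00003051757812, 81.50000762939453), (19.091880798339844, 12.020814895629883), 45.0)
  world z.051 [[0.5221, -0.2413], [0.5165, -0.2336], [0.5275, -0.2245], [0.5332, -0.2323]] z.093 [[0.5238, -0.2329], [0.519, -0.2262], [0.5285, -0.2184], [0.5335, -0.2251]]
blue 5339 ((489.7300109863281, 184.11001586914062), (97.43931579589844, 67.03372192382812), 81.8698959350586)
  world z.051 [[0.5903, -0.0449], [0.5879, 0.0094], [0.6755, 0.03], [0.6788, -0.029]] z.093 [[0.583, -0.0624], [0.581, -0.0153], [0.657, 0.0025], [0.6599, -0.0486]]
red [([295.4, 56.6], 119, [0.5127, -0.1668]), ([183.7, 155.8], 90, [0.5814, -0.2692]), ([43.7, 180.5], 35, [0.5905, -0.3952]), ([6.1, 249.0], 26, [0.6507, -0.4498])]
```

View pics/v.png

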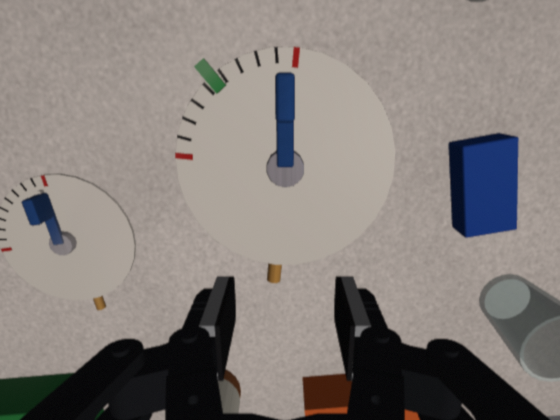

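Wrist view of the large valve: hub at (285,167), fin at (285,75–120), green mark centred near (210,76), red ticks at (296,57) and (184,156). Both ticks give axis ≈ (0.598,−0.184) and closed direction 2.948 rad. I'll refine the mark and lever angles numerically.

```bash
cat >> h.py <<'E'
AX=np.array([.5983,-.1836]); A0=2.948
def ang(img="pics/v.png",pos=None,rot=None):
    import cv2
    im=cv2.imread(img); B,G,R=[im[...,k].astype(int) for k in range(3)]; yy,xx=np.mgrid[:420,:560]
    def big(m):
        n,l,stt,cen=cv2.connectedComponentsWithStats(m.astype(np.uint8)); i=1+stt[1:,4].argmax(); return l==i
    def rep(n,m,z):
        ys,xs=np.nonzero(m); W=np.array([wpx((x,y),z,pos,rot)[:2] for x,y in zip(xs,ys)]); c=W.mean(0); ev=np.linalg.eigh(np.cov((W-c).T))[1][:,1]
        a=np.arctan2(*(c-AX)[::-1]); e=np.arctan2(ev[1],ev[0]); pr=(W-c)@ev
        print(n,m.sum(),"px",xs.mean().round(1),ys.mean().round(1),"c",c.round(4),"r %.4f ang-A0 %.3f  axis dir-A0 %.3f len %.3f"%(np.hypot(*(c-AX)),(a-A0)%(2*np.pi),(e-A0+.5)%np.pi-.5,np.ptp(pr)))
    win=(yy<250)&(xx>165)&(xx<400)
    rep("green",big((G-R>25)&(G-B>15)&win),.051)
    b=(B-R>35)&win; b=big(b); rep("blue all",b,.075)
E
python3 -c "
from h import *
ang()"
```

```text
green 413 px 209.8 75.8 c [ 0.5205 -0.2355] r 0.0935 ang-A0 0.782  axis dir-A0 0.778 len 0.025Traceback (most recent call last):
  File "<string>", line 3, in <module>
    ang()
    ~~~^^
  File "h.py", line 79, in ang
    b=(B-R>35)&win; b=big(b); rep("blue all",b,.075)
                              ~~~^^^^^^^^^^^^^^^^^^^
  File "h.py", line 74, in rep
    ys,xs=np.nonzero(m); W=np.array([wpx((x,y),z,pos,rot)[:2] for x,y in zip(xs,ys)]); c=W.mean(0); ev=np.linalg.eigh(np.cov((W-c).T))[1][:,1]
                                     ~~~^^^^^^^^^^^^^^^^^
  File "h.py", line 20, in wpx
    c=camera_info("wrist"); T=np.array(c["tool_from_camera"]); R=Ro.from_euler("xyz",rot).as_matrix()
ValueError: time passes only in moves, steps and waits
```

```bash
python3 - <<'E'
import re
t=open("h.py").read()
t=t.replace('c=camera_info("wrist"); T=','c=CW; T=').replace('s=read_state(); pos=s["position"] if','s=read_state() if pos is None else None; pos=s["position"] if')
t=t.replace("def wpx",'CW=camera_info("wrist")\ndef wpx',1)
open("h.py","w").write(t)
E
python3 - <<'E'
from h import *
s=read_state(); p,r=s["position"],s["tcp_rot"]
ang(pos=p,rot=r)
for uv,z in [((285,75),.093),((285,119),.093),((285,167),.06)]:
    w=wpx(uv,z,p,r)[:2]-AX; print((w+AX).round(4),np.hypot(*w).round(4),(np.arctan2(w[1],w[0])-A0)%(2*np.pi))
E
```

```text
green 413 px 209.8 75.8 c [ 0.5205 -0.2355] r 0.0935 ang-A0 0.782  axis dir-A0 0.778 len 0.025
blue all 1515 px 284.9 118.5 c [ 0.5577 -0.1795] r 0.0408 ang-A0 0.093  axis dir-A0 0.099 len 0.068
[ 0.5271 -0.1764] 0.0716 0.093077492352307
[ 0.5563 -0.1793] 0.0422 0.09182247270239108
[ 0.5973 -0.1833] 0.0011 6.219850643038763
```

Request:
{"name": "carry_out", "arguments": {
  "plan": [
    [[0,3.8,0.1,0,0],[0,3.8,0,0,0],[0,0,0,4,0],[0,0,0,4,0],[0,0,0,3,0],[0,0,0,2,0],[0,0,0,1.5,0],[0,0,0,1.5,0],[0,0,0,0,0]]
  ]
}}

```text
time_s: 22.25
position: [0.5407, -0.1767, 0.0294]
tcp_rot: [3.14, -0.005, 3.043]
ft_force: [0.1, 0.9, 0.1]
finger_gap: 0.0428
gripper_force: 0.0
```

```bash
python3 -c "
from h import *
show(); s=read_state(); p=s['position'][:2]-AX; print(np.hypot(*p),(np.arctan2(p[1],p[0])-A0)%6.2832)"
```

```text
22.25 [ 0.5407 -0.1767  0.0294] [ 3.14  -0.005  3.043] [-0.0169 -0.4063] [0.1 0.9 0.1]
0.05805823640813298 0.07428997026687378
```

Request:
{"name": "carry_out", "arguments": {
  "plan": [
    [[0,0,-0.1,0,0],[-0.7,0,0,0,0],[-1,0,0,0,0],[-1,0,0,0,0],[-1,0,0,0,0],[-1,0,0,0,0],[-1,0,0,0,0]]
  ],
  "squeeze": 30
}}

```text
time_s: 22.95
position: [0.5442, -0.1797, 0.0331]
tcp_rot: [3.14, 0.002, 3.043]
ft_force: [-0.4, 2.7, 5.5]
finger_gap: 0.014
gripper_force: 30.2
```

Run:
```python
from h import *
s=read_state(); show(); print(s["finger_gap"],s["gripper_force"])
p=s["position"][:2]-AX; r=np.hypot(*p); a=np.arctan2(p[1],p[0]); yaw=s["tcp_rot"][2]; print(r,(a-A0)%6.2832)
# arc rows about AX, dA per row
dA=.06
P=lambda a:AX+r*np.array([np.cos(a),np.sin(a)])
d=P(a+dA)-P(a); print("row in tool axes cm",100*(np.cos(yaw)*d[0]+np.sin(yaw)*d[1]),100*(np.sin(yaw)*d[0]-np.cos(yaw)*d[1]))
```

```text
22.95 [ 0.5442 -0.1797  0.0331] [3.140e+00 2.000e-03 3.043e+00] [-0.0134 -0.4094] [-0.4  2.7  5.5]
0.013987505993819606 30.234608352184296
0.054214145503060834 0.12129343348424193
row in tool axes cm -0.018341781612111724 -0.3247184756003394
```

Request:
{"name": "carry_out", "arguments": {
  "plan": [
    [[-1,0,-0.34,0,-0.06],[-1,0,-0.34,0,-0.06],[-1,0,-0.34,0,-0.06],[-1,0,-0.34,0,-0.06],[-1,0,-0.34,0,-0.06],[-1,0,-0.34,0,-0.06],[-1,0,-0.34,0,-0.06],[-1,0,-0.34,0,-0.06],[-1,0,-0.34,0,-0.06],[-1,0,-0.34,0,-0.06],[-1,0,0,0,0]]
  ]
}}

```text
time_s: 24.05
position: [0.5514, -0.2111, 0.0331]
tcp_rot: [3.14, 0.007, -2.638]
ft_force: [3.1, 8.5, 4.6]
finger_gap: 0.0135
gripper_force: 32.3
```

```bash
cat >> h.py <<'E'
def lev():
    s=read_state(); show(); p=s["position"][:2]-AX; print("gap",s["finger_gap"],"r",np.hypot(*p).round(4),"ang",((np.arctan2(p[1],p[0])-A0)%6.2832).round(3),"yaw-A0",((s["tcp_rot"][2]-A0)%6.2832).round(3),s["wrist_torque"].round(2))
E
python3 -c "
from h import *
lev()"
```

```text
24.05 [ 0.5514 -0.2111  0.0331] [ 3.14   0.007 -2.638] [-0.0072 -0.441 ] [3.1 8.5 4.6]
gap 0.013534557391870853 r 0.0544 ang 0.724 yaw-A0 0.697 [ 1.54 -0.55  0.38]
```

Request:
{"name": "carry_out", "arguments": {
  "plan": [
    [[-1,0,-0.23,0,-0.04],[-1,0,-0.23,0,-0.04],[-1,0,0,0,0],[-1,0,0,0,0]]
  ]
}}

```text
time_s: 24.45
position: [0.5536, -0.2146, 0.0331]
tcp_rot: [3.14, 0.007, -2.559]
ft_force: [3.1, 9.0, 5.4]
finger_gap: 0.0137
gripper_force: 31.3
```

```bash
python3 -c "
from h import *
lev()"
```

```text
24.45 [ 0.5536 -0.2146  0.0331] [ 3.14   0.007 -2.559] [-0.0051 -0.4446] [3.1 9.  5.4]
gap 0.013650287208454773 r 0.0544 ang 0.801 yaw-A0 0.776 [ 1.71 -0.56  0.31]
```

Request:
{"name": "carry_out", "arguments": {
  "plan": [
    [[-1,0,0.1,0,0],[0,0,0,0,0],[0,0,0,0,0],[0,0,0,0,0],[0,0,0,0,0],[0,0,0,-2,0],[0,0,0,-4,0],[0,0,0,-5,0],[0,0,0,-5,0],[0,-4,0,0,0],[0,-3.6,0,0,0],[0,0,0,0,0]]
  ]
}}

```text
time_s: 25.65
position: [0.6175, -0.1733, 0.1924]
tcp_rot: [-3.14, 0.002, -2.559]
ft_force: [-0.2, -0.3, -0.4]
finger_gap: 0.0425
gripper_force: 0.0
```

```bash
cat >> h.py <<'E'
def check(name):
    import cv2
    s=read_state(); im=read_camera("wrist"); cv2.imwrite(name,im[:,:,::-1]); p,r=s["position"],s["tcp_rot"]; lev()
    B,G,R=[im[...,k].astype(int) for k in (2,1,0)]; yy,xx=np.mgrid[:420,:560]; win=(yy<260)&(xx>165)&(xx<400)
    def comp(m,pick):
        n,l,stt,cen=cv2.connectedComponentsWithStats(m.astype(np.uint8)); i=max(range(1,n),key=lambda k:pick(k,stt,cen)); return l==i,cen[i]
    for n,m in (("green",(G-R>25)&(G-B>15)&(yy<260)),("blue",(B-R>35)&win)):
        m,c=comp(m,lambda k,a,b:a[k,4]); ys,xs=np.nonzero(m)
        for z in ((.051,) if n=="green" else (.06,.075,.093)):
            W=np.array([wpx((x,y),z,p,r)[:2] for x,y in zip(xs,ys)]); cc=W.mean(0); ev=np.linalg.eigh(np.cov((W-cc).T))[1][:,1]; e=np.arctan2(ev[1],ev[0]); d=cc-AX
            print(n,z,m.sum(),c.round(1),"r %.4f ang %.3f dir %.3f"%(np.hypot(*d),(np.arctan2(d[1],d[0])-A0)%6.2832,(e-A0+.5)%np.pi-.5))
    R_=(R-G>60)&(R-B>60)&(yy<300); n,l,stt,cen=cv2.connectedComponentsWithStats(R_.astype(np.uint8))
    print("red",[(cen[i].round(1).tolist(),int(stt[i,4]),wpx(cen[i],.046,p,r)[:2].round(4).tolist()) for i in range(1,n) if stt[i,4]>40])
E
python3 -c "
from h import *
check('pics/v2.png')"
```

```text
25.7 [ 0.6154 -0.174   0.1916] [-3.141 -0.    -2.559] [ 0.0579 -0.406 ] [-0.4 -0.1 -1. ]
gap 0.04303918406741874 r 0.0196 ang 3.846 yaw-A0 0.776 [-0.02 -0.    0.01]
green 0.051 443 [286.7  41.8] r 0.0940 ang 0.781 dir 0.798
blue 0.06 1551 [286.2 114.3] r 0.0399 ang 0.794 dir 0.792
blue 0.075 1551 [286.2 114.3] r 0.0410 ang 0.794 dir 0.792
blue 0.093 1551 [286.2 114.3] r 0.0422 ang 0.795 dir 0.792
red [([211.0, 86.8], 95, [0.5815, -0.269]), ([362.1, 85.4], 108, [0.5128, -0.1668])]
```

```bash
python3 -c "
from h import *
check('pics/v3.png'); edges()"
```

```text
25.75 [ 0.6141 -0.1745  0.1913] [ 3.141e+00 -1.000e-03 -2.561e+00] [ 0.0567 -0.4064] [-0.1  0.2  0.1]
gap 0.042916113407354343 r 0.0183 ang 3.856 yaw-A0 0.775 [ 0.03 -0.01  0.02]
green 0.051 450 [285.2  45.2] r 0.0941 ang 0.783 dir 0.800
blue 0.06 1547 [285.1 117.7] r 0.0399 ang 0.794 dir 0.793
blue 0.075 1547 [285.1 117.7] r 0.0410 ang 0.793 dir 0.793
blue 0.093 1547 [285.1 117.7] r 0.0424 ang 0.793 dir 0.793
red [([57.8, 4.7], 47, [0.5914, -0.3968]), ([360.8, 88.7], 105, [0.5128, -0.1669]), ([210.0, 90.2], 95, [0.5814, -0.269])]
y-0.055 near edge -0.0170  darkest in gap 68 at 0.067  bg 37
y-0.033 near edge -0.0170  darkest in gap 72 at 0.065  bg 36
y-0.011 near edge -0.0170  darkest in gap 64 at 0.066  bg 35
y0.011 near edge -0.0160  darkest in gap 78 at 0.067  bg 36
y0.033 near edge -0.0160  darkest in gap 79 at 0.068  bg 35
y0.055 near edge -0.0160  darkest in gap 78 at 0.067  bg 35
x-0.005 ends -0.0630 0.0670
x0.010 ends -0.0630 0.0350
x0.020 ends -0.0340 0.0670
```

```bash
python3 -c "
from workcell import *
print(hand_in())"
```

```text
the job is handed in; nothing more can be done
None
```

The job is handed in at about 26 s: the carrier lies along the bar to within about 1 mm and against the dowel, and then the blue lever was turned to within about 0.01 rad of the green mark and released. One push slipped and briefly put about 56 N on the fingers before I redid it; no bystander was deliberately touched, but I didn't check them at the end.

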